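Load the indexing turntable and hold its index plunger out

ROBOT

A 6-joint arm with a two-finger parallel gripper is mounted at the origin on a cart in front of the work surface, level with it; the furniture and walls round the work are solid. World frame = base frame: x ahead of the robot, y to its left, z up, the work surface at z = 0. Lengths are in m, angles in rad, forces in N, time in s.
With the tool pointing down it reaches from about 0.25 to 0.725 m from the base axis. Payload 4 kg.
Tool frame: the origin (TCP) lies midway between the tips of the shut fingers; the grasp point (between the pads) lies 19 mm behind it; z points along the fingers, y is the line along which they close (so a half turn about z gives the same grasp; the last joint's range is limited). The gripper opens to 85 mm and grips with 20 to 120 N. Pads are 22 mm wide; open, the fingers measure 114 mm over their backs; the gripper's body (76 mm by 85 mm) begins 54 mm behind the grasp point. The pads swing forward as they close: fully open they stand 13 mm farther back than shut.
Start: joints at [1.252, 0.241, 0.005, 1.335, 0, 1.571], TCP at [0.157, 0.475, 0.231] pointing down, gripper open.
Joint ranges: [-2.72, 2.72], [-1.05, 1.87], [-1.09, 1.28], [-1.99, 2.15], [-1.42, 1.44], [-3.14, 3.14]. Speed limits (rad/s): [2.79, 2.79, 3.14, 3.14, 3.14, 3.14].

INTERFACE

Orientations are given as a unit quaternion [x, y, z, w].
In Python, from workcell import bot gives the robot as it stands. The module is installed in compiled form; this text tells all that it offers.
- The arm moves only by the tool jog_arm, never from a script. Its argument "deltas" is a list of rows, each an object with "fingers": the opening, from 0 (shut) to 1 (fully open); "delta_pos": the shift along the tool's x, y, z normalised to -1 to 1, where 1 is 300 mm, a list of three; "yaw": the turn about the tool's z normalised to -1 to 1, where 1 is pi/4 rad. A call has 1 to 12 rows; each row is the pose to reach, as a shift and turn from the pose commanded when the call began, along the tool's axes at that moment; what a row does not reach only later rows make up. A row lasts 1/10 s, in which the tool goes at most 50 mm and 8.59 degrees, less where a joint would pass 70% of its speed; a pose out of reach is approached as far as the arm can. A call with a number of a shift or a turn outside -1 to 1 is refused whole. A call with a gripper value outside its range is refused whole. The fingers move at their own pace and stop on an object; the grip force is fixed at half the most. Time passes only in rows, so rows that repeat a pose let the fingers close. It gives the time, the measured TCP pose, the force, the opening and the grip force at its end, in the units of the state.
- bot.get_obs(): the state, without advancing time (a new reading comes with each control period).
- bot.camera(name): name is "scene" or "side" or "wrist"; returns a dict with "image" (420x560x3 uint8, red, green, blue), "range_z" (420x560 float32, m along the optical axis (not along the pixel's ray), 0 where there is no reading), "fx", "fy", "cx", "cy" (pixels), "rvec" (rotation vector, rad) and "tvec" (3), from world to camera coordinates, as OpenCV has them. Camera axes: x right, y down, z forward; pixel columns grow to the right and rows downward; lengths in m; the calibration is good to about 2 mm. A picture is of the moment at which its call begins.
- bot.job_done(): hands the job in; it is judged then, once.
The state is a dict: "clock": time; "joint_pos": joint angles; "joint_vel": joint speeds; "tau": joint torques, N m; "eef_pos": TCP position; "tool_rot": TCP orientation; "ft_force": force on the tool from outside, world axes, zero at the start; "ft_torque": the same for the moment, N m; "grip_width": finger opening in m; "grasp_force": force on a finger pad.
Only numpy, scipy, OpenCV 4.12 (cv2) and the standard library are available. Lean on these libraries where they do the work, as an engineer would, in place of code of your own. Each camera call takes 0.05 s, during which the arm holds its last target. There are 200 camera calls.

TASK

Pick up the blue motor plate that leans in the bent-metal stand, stand it upright on a short edge in the slot of the black holder in the middle of the indexing turntable, about midway along the slot, lowering it right down rather than dropping it, and let go of it while the table is still locked. Then grip the red knob of the index plunger, pull it straight up as far as it goes so that its pin is clear of the hole in the table, and finish holding it there, so that I can turn the table and get at both sides of the plate. Do not turn the table yourself, and leave the battery cell, the servo and the solder reel where they stand.

Things in the scene. Friction and masses are not known exactly. Their poses are not given: they have to be found in the camera images.
- plate_center (a point): centre of the blue motor plate, loose, 80 x 64 x 10 mm, 0.14 kg, a round opening nearer one end. Own x along the 80 mm (at the start up the slope from its foot), y along the 64, z through the 10. It leans 60 degrees up from the bench, its top toward the robot, on a bent-metal stand that backs it for 47 mm from its foot: only the upper 30 mm has room for fingers on both faces
- motor_plate: the same blue motor plate (80 x 64 x 10 mm), axes as for plate_center; origin at the middle of the 80 x 64 mm face that lies against the stand, 5 mm from the centre along -z
- stand: small fixed part stand of bent 3 mm sheet, 56 mm wide, 48 mm high; origin on the bench at its middle, z up. Its back slopes up at 60 degrees toward its -x, and the plate lies back on it with its foot on a ledge (6 mm above the bench) with a 5 mm lip, on the stand's +x side
- turntable: indexing turntable, fixed base; origin on the bench under the middle of the table, z up. The aluminium dial, 204 mm across, top 42 mm above the bench, turns on a dark round base. A grey bracket (post 40 x 22 mm, 68 mm high, 119 mm from the middle toward the base's -y) reaches over the rim and carries the index plunger
- nest (a point): middle of the slot's floor in the black holder on the dial, 42 mm above the bench. The slot runs along this point's y (in line with the plunger): 13 mm wide, 76 long, 20 deep, open at the ends; two jaws 14 mm thick, chamfered 4 mm at the mouth. z up. Fully home on a short edge the plate's centre is 40 mm above this point, its top 80 mm
- knob (a point): centre of the red pull knob of the index plunger, 26 mm across, about 23 mm high, axis vertical, 88 mm from the table's middle toward the base's -y; 98 mm above the bench at rest. Below it a steel sleeve 16 mm across on a grey arm 26 mm wide, whose top is 68 mm above the bench. It moves with the plunger
- plunger (a joint): lift of the spring-loaded index plunger, m: 0 = pin seated 9 mm deep in a hole of the dial, 0.014 = pulled up to its stop. The spring pulls it down with 5 N at 0, rising to 12 N at the stop; it snaps back when let go
- dial (a joint): turn of the dial, rad, 0 at the start; locked by the pin (play about 0.015) while the plunger is seated, turning easily while it is pulled
- cell: green round battery cell, 18 mm diameter, 66 mm high, standing on end; origin at its foot
- servo: small black servo, 20 x 61 x 43 mm, standing; origin at its underside
- solder_reel: reel of solder, 57 mm diameter, 69 mm high, standing; origin at its underside

How it is judged:
On the way, in this order (a step that is already met when the one before it is completed fails the run):
1. the plate stands on a short edge, fully down in the slot and let go, with the plunger still seated (x of plate_center in the frame of nest between -0.005 and 0.005 m and y of plate_center in the frame of nest between -0.016 and 0.016 m and z of plate_center in the frame of nest between 0.035 and 0.045 m and angle between the x axis of motor_plate and the z axis of turntable, either way round below 0.2 rad and contact force between the fingers and motor_plate below 0.1 N and linear speed of motor_plate below 0.05 m/s and value of joint dial between -0.06 and 0.06 rad and value of joint plunger below 0.004 m), for 0.3 s.
2. the plunger is pulled up to its stop in the fingers (value of joint plunger above 0.012 m and contact force between the fingers and plunger above 2 N), for 0.5 s.
At the end, for the whole second after the job is handed in: Plate home in the slot on a short edge (centre within 5 mm in height and across, 16 mm along), within 0.2 rad of upright, at rest, not touched by the fingers; plunger over 12 mm up, held by the fingers (over 2 N) and nothing else; dial within 0.06 rad of its locked place (all of step 2 and x of plate_center in the frame of nest between -0.005 and 0.005 m and y of plate_center in the frame of nest between -0.016 and 0.016 m and z of plate_center in the frame of nest between 0.035 and 0.045 m and angle between the x axis of motor_plate and the z axis of turntable, either way round below 0.2 rad and contact force between the fingers and motor_plate below 0.1 N and linear speed of motor_plate below 0.05 m/s and value of joint dial between -0.06 and 0.06 rad and contact force between motor_plate and plunger below 0.1 N); the arm keeps its last pose, push and grip.
It fails at once if the dial is turned (more than 0.1 rad) (value of joint dial above 0.1 rad or value of joint dial below -0.1 rad).
It fails at once if the plate is dropped into or onto the holder from more than 12 mm (horizontal distance between plate_center and nest below 0.06 m and z of plate_center in the frame of nest above 0.052 m and contact force between motor_plate and anything else below 0.01 N).
It fails at once if the cell, the servo or the solder reel is moved more than 30 mm (distance of any of cell, servo, solder_reel from where it was at the start of the episode above 0.03 m).
It also fails if it takes over 48 s, if anything falls off the work surface, if the arm or the gripper's body presses on something with over 40 N, if the wrist force passes 120 N, or if a joint passes its speed limit or range.

## Working session

There is one attempt and no reset: what is moved stays moved. The work goes in short steps, Python scripts to look and compute and a tool call to move; the robot and the scene stay as the last step left them, time stands still between calls to the robot, and variables do not carry over. Pictures are saved under pics/ and viewed, at most 10 in all, crops included, and the job is handed in when it is done.

Besides the shell and the picture viewer there is one more tool, called by a JSON object that holds its "fn" and its "kwargs". jog_arm: Moves the arm, as the interface text tells. Scaled input: -1 to 1 covers 300 mm each way for a shift and pi/4 rad each way for a turn. Its arguments: {"type":"object","properties":{"deltas":{"type":"array","items":{"type":"object","properties":{"fingers":{"type":"number"},"delta_pos":{"type":"array","items":{"type":"number"}},"yaw":{"type":"number"}}}}},"required":["deltas"]}

```bash
mkdir -p pics; cat > h.py <<'E'
import numpy as np, cv2
from workcell import bot
def grab(n,save=None):
    c=bot.camera(n)
    if save: cv2.imwrite('pics/'+save,c['image'][:,:,::-1])
    return c
def cloud(c):
    R=cv2.Rodrigues(np.array(c['rvec'],float))[0]; z=c['range_z'].astype(float)
    v,u=np.indices(z.shape)
    P=np.stack([(u-c['cx'])/c['fx']*z,(v-c['cy'])/c['fy']*z,z],-1)
    W=(P-np.array(c['tvec']).ravel())@R
    W[z<=0]=np.nan
    return W
def ray(c,u,v,h):
    R=cv2.Rodrigues(np.array(c['rvec'],float))[0]; t=np.array(c['tvec']).ravel()
    o=-R.T@t; d=R.T@np.array([(u-c['cx'])/c['fx'],(v-c['cy'])/c['fy'],1])
    return o+d*(h-o[2])/d[2]
def hsv(c): return cv2.cvtColor(c['image'],cv2.COLOR_RGB2HSV)
E
python3 - <<'E'
from h import *
cs=[grab(n) for n in('scene','side','wrist')]
im=np.hstack([cs[0]['image'],cs[1]['image']])
cv2.imwrite('pics/a.png',cs[0]['image'][:,:,::-1]);cv2.imwrite('pics/b.png',cs[1]['image'][:,:,::-1])
for c in cs:
    R=cv2.Rodrigues(np.array(c['rvec'],float))[0]; print(-R.T@np.array(c['tvec']).ravel(),R[2])
    W=cloud(c);H=hsv(c)
    for nm,m in(('blue',(H[...,0]>95)&(H[...,0]<130)&(H[...,1]>120)&(H[...,2]>50)),('red',((H[...,0]<8)|(H[...,0]>172))&(H[...,1]>150)&(H[...,2]>60))):
        vv,uu=np.nonzero(m); P=W[m]; print(nm,m.sum(), np.nanmin(P,0) if m.any() else'',np.nanmax(P,0) if m.any() else'',np.nanmedian(P,0), (uu.mean(),vv.mean()) if m.any() else '')
o=bot.get_obs();print(o['clock'],o['eef_pos'],o['tool_rot'],o['grip_width'])
E
```

```text
[ 0.04799017 -1.0130214   0.93196326] [ 0.38747247  0.68704061 -0.61468714]
blue 13 [ 0.56527171 -0.44505009  0.01155986] [0.68892815 0.09576415 0.07998832] [0.57024071 0.07856924 0.07728871] (np.float64(261.15384615384613), np.float64(191.84615384615384))
red 305 [ 0.3292311  -0.63420073  0.00227865] [0.82590864 0.71252062 0.12817875] [0.50759826 0.20553711 0.09832331] (np.float64(257.2918032786885), np.float64(230.15081967213115))
[ 0.49409781 -1.18585359  0.78718113] [ 0.07106341  0.85609176 -0.51191493]
blue 599 [ 0.56275335 -0.48249821  0.00374525] [0.84135094 0.46632168 0.08804161] [0.61632998 0.08801157 0.06189754] (np.float64(303.3856427378965), np.float64(202.0584307178631))
red 437 [ 0.32480211 -0.63608144 -0.00389121] [0.82924793 0.66801593 0.12974674] [ 0.51499591 -0.41389888  0.08875623] (np.float64(261.1601830663616), np.float64(264.59267734553777))
[0.08816149 0.49685893 0.37318845] [ 0.27032489 -0.09193153 -0.95836999]
blue 8 [0.30635007 0.27224484 0.00222649] [0.32072087 0.28324344 0.00343688] [0.31422307 0.27702907 0.00255376] (np.float64(180.125), np.float64(326.5))
red 255 [0.15378699 0.19256252 0.00207975] [0.36277129 0.538097   0.30414782] [0.33073421 0.22080444 0.11071922] (np.float64(129.4078431372549), np.float64(406.278431372549))
0.15 [0.15658174 0.47435201 0.23062197] [ 1.58755641e-01  9.87317596e-01 -7.71989066e-04 -1.20846859e-04] 0.08574090853372063
```

View pics/a.png

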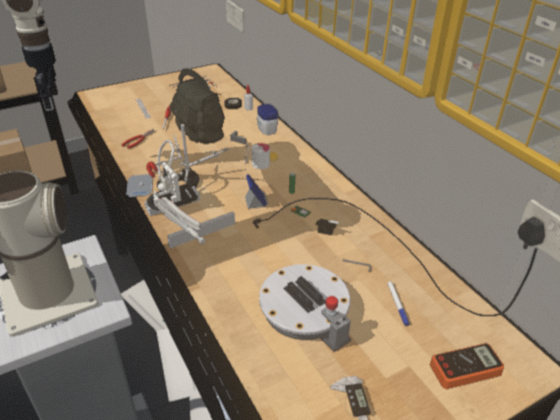

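View pics/b.png

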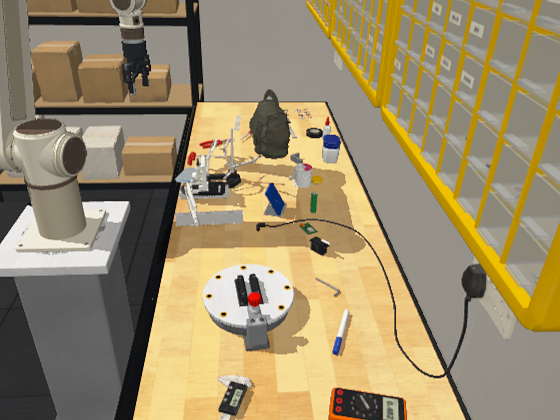

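The scene view shows the plate at about (256,191), the dial at (304,297), the knob at (332,302) and the cell at (292,183). In the side view the plate is at (275,201), the knob at (255,298), the cell at (314,203) and the servo at (319,245).

```bash
python3 - <<'E'
from h import *
def win(m,u0,u1,v0,v1):
    k=np.zeros_like(m);k[v0:v1,u0:u1]=m[v0:v1,u0:u1];return k
for n,pw,kw,dw in(('scene',(235,280,170,215),(318,345,290,315),(250,360,255,345)),('side',(258,292,178,222),(243,268,285,310),(195,300,258,335))):
    c=grab(n);W=cloud(c);H=hsv(c)
    blue=win((H[...,0]>100)&(H[...,0]<135)&(H[...,1]>90)&(W[...,2]>.004),*pw)
    P=W[blue];P=P[~np.isnan(P[:,0])]
    m=np.median(P,0);P=P[np.linalg.norm(P-m,axis=1)<.06]
    ctr=P.mean(0);U,S,V=np.linalg.svd(P-ctr)
    print(n,'plate n',len(P),ctr,'normal',V[2],S/len(P)**.5)
    print(' top',P[P[:,2]>np.percentile(P[:,2],95)].mean(0),'lo',P[:,2].min(),P[:,2].max())
    for d in V[:2]: q=(P-ctr)@d; print('  axis',d,q.min(),q.max())
    red=win(((H[...,0]<8)|(H[...,0]>172))&(H[...,1]>130),*kw)
    vv,uu=np.nonzero(red);P=W[red];print(' knob',len(P),uu.min(),uu.max(),vv.min(),vv.max(),np.nanmedian(P,0),'ray',ray(c,uu.mean(),vv.mean(),.098))
    k=win((W[...,2]>.036)&(W[...,2]<.047),*dw);P=W[k]
    (cc,r)=cv2.minEnclosingCircle(P[:,:2].astype(np.float32));print(' dial',len(P),cc,r,np.median(P[:,2]))
    k=win((W[...,2]>.055)&(W[...,2]<.066),*dw);k&=np.linalg.norm(W[...,:2]-np.array(cc),axis=2)<.06
    P=W[k]; rr=cv2.minAreaRect(P[:,:2].astype(np.float32));print(' jaws',len(P),rr)
    b=(W[...,2]>.062)&(W[...,2]<.075);b[:,:]&=(np.linalg.norm(W[...,:2]-np.array(cc),axis=2)<.15)&(np.linalg.norm(W[...,:2]-np.array(cc),axis=2)>.08)
    print(' bracket',b.sum(),W[b].mean(0))
    for nm,(u0,u1,v0,v1) in ([('cell',(285,300,165,200)),('servo',(310,345,210,240))] if n=='scene' else [('cell',(307,322,188,218)),('servo',(305,335,232,256)),('reel',(290,320,155,190))]):
        Q=W[v0:v1,u0:u1].reshape(-1,3);Q=Q[Q[:,2]>.012];print(' ',nm,len(Q),np.round(np.percentile(Q,[5,50,95],axis=0),3).tolist())
    a=c['image'][150:350,180:380];cv2.imwrite(f'pics/z_{n}.png',cv2.resize(a[:,:,::-1],(600,600),interpolation=cv2.INTER_CUBIC))
E
python3 -c "
import cv2,numpy as np
a=cv2.imread('pics/z_scene.png');b=cv2.imread('pics/z_side.png')
cv2.imwrite('pics/z.png',cv2.resize(np.hstack([a,b]),(800,400)))"
```

```text
scene plate n 31 [0.57125121 0.08179637 0.0768892 ] normal [ 0.86393191 -0.270596   -0.42473457] [0.01667819 0.00220867 0.00195089]
 top [0.56857542 0.07297349 0.08158349] lo 0.07279582290693838 0.0821722996939076
  axis [-0.2863651  -0.95772073  0.02767719] -0.030353842786157586 0.026941911123863505
  axis [ 0.41426644 -0.09771795  0.90489476] -0.00495895252198041 0.004662982101697174
 knob 110 326 336 297 308 [ 0.51067086 -0.41732617  0.10494987] ray [ 0.51437554 -0.41292512  0.098     ]
 dial 4022 (0.5040277242660522, -0.3414008617401123) 0.11758814007043839 0.04050719076287918
 jaws 377 ((0.5049707293510437, -0.3440357446670532), (0.04390198364853859, 0.11125244945287704), 7.650618553161621)
 bracket 248 [ 0.51583767 -0.44036376  0.066643  ]
  cell 102 [[0.694, 0.065, 0.016], [0.699, 0.069, 0.043], [0.708, 0.079, 0.063]]
  servo 201 [[0.673, -0.145, 0.016], [0.689, -0.131, 0.031], [0.71, -0.11, 0.041]]
side plate n 313 [0.58896648 0.0742523  0.04831639] normal [ 0.82230845 -0.26968805  0.50107602] [0.024082   0.02059103 0.0028397 ]
 top [0.57332891 0.08033949 0.08020189] lo 0.012007554438587625 0.08250745456366516
  axis [ 0.40051588 -0.35121065 -0.84630852] -0.04422762363942027 0.04581513350652709
  axis [ 0.40422252  0.89661555 -0.18078914] -0.038301892101115835 0.0449193353174737
 knob 166 247 261 292 306 [ 0.51520714 -0.41915365  0.10452127] ray [ 0.5157446  -0.41125423  0.098     ]
 dial 3700 (0.5042170286178589, -0.3400968313217163) 0.11962573975324631 0.04207876653768583
 jaws 291 ((0.5059275031089783, -0.3423527479171753), (0.04102098196744919, 0.11271163076162338), 7.253722190856934)
 bracket 265 [ 0.51763176 -0.44086987  0.06784739]
  cell 108 [[0.696, 0.064, 0.015], [0.703, 0.069, 0.042], [0.711, 0.076, 0.066]]
  servo 203 [[0.674, -0.146, 0.014], [0.692, -0.134, 0.03], [0.711, -0.112, 0.042]]
  reel 401 [[0.666, 0.22, 0.015], [0.689, 0.235, 0.043], [0.715, 0.412, 0.063]]
```

View pics/z.png

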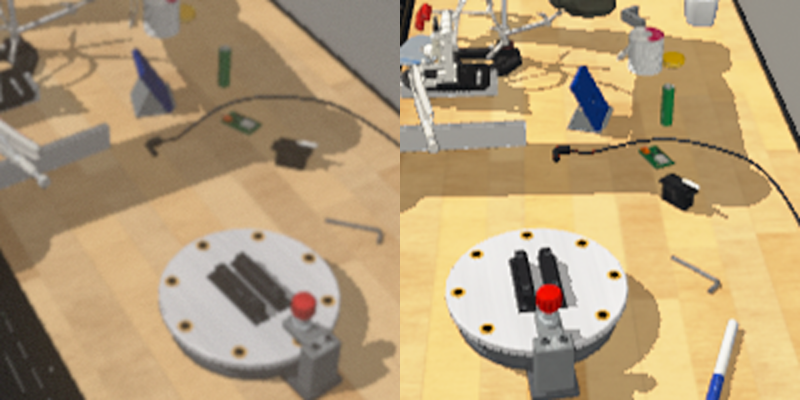

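The zoomed crops confirm the layout: the plate faces +x on its stand, the slot is in line with the red knob, and the servo, cell and reel are clear of both. The third-hand device sits between the robot and the plate, so I'll check its heights.

```bash
python3 - <<'E'
from h import *
P=np.vstack([cloud(grab(n)).reshape(-1,3) for n in('scene','side','wrist')]);P=P[~np.isnan(P[:,0])]
P=P[P[:,2]<.6]
print('max z mm; cols y from .40 to -.50')
ys=np.arange(.45,-.5,-.05);print('     ',[int(round(y*100)) for y in ys])
for x in np.arange(.2,.8,.05):
    r=[]
    for y in ys:
        q=P[(abs(P[:,0]-x)<.025)&(abs(P[:,1]-y)<.025)];r.append(int(q[:,2].max()*1000) if len(q) else -1)
    print(int(round(x*100)),r)
q=P[(P[:,0]>.45)&(P[:,0]<.56)&(P[:,1]>-.02)&(P[:,1]<.17)&(P[:,2]>.012)]
for x in np.arange(.45,.56,.01):
    k=q[(q[:,0]>=x)&(q[:,0]<x+.01)]
    if len(k):print(round(x,2),len(k),k[:,1].min().round(3),k[:,1].max().round(3),k[:,2].max().round(3))
E
```

```text
max z mm; cols y from .40 to -.50
      [45, 40, 35, 30, 25, 20, 15, 10, 5, 0, -5, -10, -15, -20, -25, -30, -35, -40, -45]
20 [534, 535, -848, -852, -851, -850, -851, -849, -851, -853, -852, -850, -852, -852, -853, -852, -853, -851, -853]
25 [-17, -16, -18, 5, -18, -19, -18, -19, -18, -15, -18, -19, -18, -17, -18, -19, -18, -17, -16]
30 [4, 2, 6, 12, 7, 31, 62, 54, 32, 40, 4, 3, 4, 3, 4, 3, 4, 4, 4]
35 [3, 2, 6, 26, 129, 132, 136, 90, 91, 99, 102, 4, 4, 4, 3, 3, 3, 4, 4]
40 [4, 2, 3, 151, 154, 144, 127, 35, 37, 41, 55, 3, 4, 3, 44, 46, 45, 44, 4]
45 [3, 3, 124, 181, 119, 31, 31, 3, 39, 40, 6, 6, 4, 2, 46, 48, 46, 47, 4]
50 [3, 5, 5, 29, 97, 122, 3, 4, 38, 40, 4, 5, 4, 39, 46, 66, 66, 110, 107]
55 [147, 97, 4, 4, 4, 141, 142, 83, 82, 19, 18, 4, 3, 3, 45, 49, 63, 107, 75]
60 [181, 106, 4, 4, 4, 4, 2, 83, 74, 10, 5, 4, 5, 4, 43, 45, 45, 46, 4]
65 [178, 24, 4, 11, 66, 47, 4, 9, 4, 11, 9, 36, 14, 4, 6, 3, 4, 4, 13]
70 [25, 24, 8, 60, 69, 67, 4, 65, 67, 9, 9, 38, 45, 4, 6, 7, 14, 15, 18]
75 [539, 546, 549, 564, 565, 577, 587, 595, 599, 599, 599, 599, 599, 599, 599, 599, 599, 599, 599]
80 [88, 89, 5, 3, 5, 4, 5, 526, 524, 8, 8, 4, 525, 6, 581, 4, 4, 582, 582]
0.45 77 0.014 0.17 0.039
0.46 60 0.015 0.031 0.04
0.47 71 0.013 0.031 0.041
0.48 56 0.017 0.033 0.04
0.49 35 0.017 0.031 0.04
0.52 3 -0.02 -0.014 0.017
0.53 17 -0.02 -0.003 0.02
0.54 27 -0.019 -0.003 0.019
0.55 23 -0.017 0.065 0.076
```

{"fn": "jog_arm", "kwargs": {"deltas": [{"delta_pos":[-0.875,-0.4,-0.1],"yaw":0.98,"fingers":1},{"delta_pos":[-0.875,-0.4,-0.1],"yaw":0.98,"fingers":1},{"delta_pos":[-0.875,-0.4,-0.1],"yaw":0.98,"fingers":1},{"delta_pos":[-0.875,-0.4,-0.1],"yaw":0.98,"fingers":1},{"delta_pos":[-0.875,-0.4,-0.1],"yaw":0.98,"fingers":1},{"delta_pos":[-0.875,-0.4,-0.1],"yaw":0.98,"fingers":1},{"delta_pos":[-0.875,-0.4,-0.1],"yaw":0.98,"fingers":1}]}}

```text
clock: 1.1
eef_pos: [0.3717, 0.2757, 0.262]
tool_rot: [0.521, 0.854, 0.001, 0.001]
ft_force: [-1.1, -0.3, 0.5]
grip_width: 0.0856
grasp_force: 0.0
```

{"fn": "jog_arm", "kwargs": {"deltas": [{"delta_pos":[-0.9,0.31,0],"yaw":0.98,"fingers":1},{"delta_pos":[-0.9,0.31,0],"yaw":0.98,"fingers":1},{"delta_pos":[-0.9,0.31,0],"yaw":0.98,"fingers":1},{"delta_pos":[-0.9,0.31,0],"yaw":0.98,"fingers":1},{"delta_pos":[-0.9,0.31,0],"yaw":0.98,"fingers":1},{"delta_pos":[-0.9,0.31,0],"yaw":0.98,"fingers":1},{"delta_pos":[-0.9,0.31,0],"yaw":0.98,"fingers":1},{"delta_pos":[-0.9,0.31,0],"yaw":0.98,"fingers":1}]}}

```text
clock: 1.9
eef_pos: [0.5758, 0.0828, 0.2605]
tool_rot: [0.801, 0.598, -0.001, -0.001]
ft_force: [-0.4, -0.2, 0.1]
grip_width: 0.0853
grasp_force: 0.0
```

```bash
python3 - <<'E'
from h import *
c=grab('wrist','w1.png');W=cloud(c);H=hsv(c)
R=cv2.Rodrigues(np.array(c['rvec'],float))[0]; print(-R.T@np.array(c['tvec']).ravel(),R[2])
m=(H[...,0]>100)&(H[...,0]<135)&(H[...,1]>90)&(W[...,2]>.006)&(np.hypot(W[...,0]-.585,W[...,1]-.075)<.07)
P=W[m];print(len(P),P.min(0),P.max(0))
n=P-P.mean(0)
t=P[(P[:,2]>.070)]; print('top strip',t.mean(0)); (cx,w,a)=cv2.minAreaRect(t[:,:2].astype(np.float32));print(cx,w,a)
r=cv2.minAreaRect(P[:,:2].astype(np.float32));print(r)
U,S,V=np.linalg.svd(n,full_matrices=False);print(P.mean(0),V[2])
A=cloud(grab('side')).reshape(-1,3);A=np.vstack([A,W.reshape(-1,3)])
q=A[(abs(A[:,0]-.56)<.08)&(A[:,1]>.1)&(A[:,1]<.22)&(A[:,2]>.09)&(A[:,2]<.2)];print('obst',len(q),q.min(0) if len(q) else'',q.max(0) if len(q) else '')
E
```

```text
[0.59732512 0.15197213 0.40315458] [-0.08344202 -0.27424676 -0.95803243]
1105 [0.51954658 0.04531182 0.01368122] [0.64662891 0.11728927 0.36059008]
top strip [0.57159341 0.08961461 0.17147974]
(0.5828692317008972, 0.0880008116364479) (0.12128081917762756, 0.05966882407665253) 9.358353614807129
((0.5795093178749084, 0.08311109244823456), (0.0650673359632492, 0.11880984902381897), 53.59278869628906)
[0.57859479 0.08252187 0.13076604] [-0.37673992 -0.92485548  0.05205166]
obst 572 [0.51459862 0.17031267 0.09721525] [0.55461139 0.21999589 0.14521601]
```

View pics/w1.png

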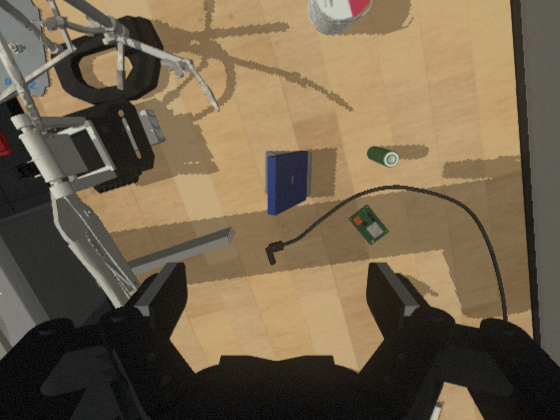

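The wrist view shows the plate at (288,182) with its long edges upright in the picture, so the yaw matches. The gripper was in the mask, so I'll rerun it limited to z < 0.09.

```bash
python3 - <<'E'
from h import *
c=grab('wrist');W=cloud(c);H=hsv(c)
m=(H[...,0]>100)&(H[...,0]<135)&(H[...,1]>90)&(W[...,2]>.006)&(W[...,2]<.09)&(np.hypot(W[...,0]-.585,W[...,1]-.075)<.07)
P=W[m];P=P[P[:,0]>.54]
e=np.array([.956,-.292,0]);f=np.array([.292,.956,0])
U,S,V=np.linalg.svd(P-P.mean(0),full_matrices=False);print(len(P),P.mean(0),V[2],P[:,2].min(),P[:,2].max())
s=P@e;t=P@f;print('s',np.percentile(s,[1,99]),'t',np.percentile(t,[1,99]))
top=P[P[:,2]>.074];print('top',top.mean(0),'s',np.percentile(top@e,[2,98]),'t',np.percentile(top@f,[2,98]))
low=P[P[:,2]<.02];print('low s',(low@e).max(),'t',np.percentile(low@f,[2,98]))
o=bot.get_obs()['eef_pos'];print('tcp s,t',o@e,o@f,o)
E
```

```text
858 [0.58175103 0.07765609 0.06203868] [ 0.80760063 -0.21613985  0.54869372] 0.014380541890469107 0.08304991798311058
s [0.51763991 0.56220386] t [0.21915806 0.27956803]
top [0.57222777 0.08645096 0.07868886] s [0.51764183 0.52771275] t [0.21931973 0.27953518]
low s 0.5639041905821265 t [0.21979409 0.26500246]
tcp s,t 0.5252581131919221 0.24817221888065094 [0.5750731  0.08394443 0.26146202]
```

{"fn": "jog_arm", "kwargs": {"deltas": [{"delta_pos":[0.005,0.088,0.05],"yaw":0,"fingers":1},{"delta_pos":[0.005,0.088,0.2],"yaw":0,"fingers":1},{"delta_pos":[0.005,0.088,0.35],"yaw":0,"fingers":1},{"delta_pos":[0.005,0.088,0.45],"yaw":0,"fingers":1},{"delta_pos":[0.005,0.088,0.55],"yaw":0,"fingers":1},{"delta_pos":[0.005,0.088,0.65],"yaw":0,"fingers":1},{"delta_pos":[0.005,0.088,0.69],"yaw":0,"fingers":1},{"delta_pos":[0.005,0.088,0.69],"yaw":0,"fingers":1}]}}

```text
clock: 2.85
eef_pos: [0.5996, 0.0774, 0.0528]
tool_rot: [0.801, 0.599, -0.002, -0.001]
ft_force: [0.1, 0.0, 0.3]
grip_width: 0.0852
grasp_force: 0.0
```

{"fn": "jog_arm", "kwargs": {"deltas": [{"delta_pos":[0,0.01,0],"yaw":0,"fingers":0.85},{"delta_pos":[0,0.02,0],"yaw":0,"fingers":0.7},{"delta_pos":[0,0.036,0],"yaw":0,"fingers":0.6},{"delta_pos":[0,0.036,0],"yaw":0,"fingers":0.5},{"delta_pos":[0,0.036,0],"yaw":0,"fingers":0.4},{"delta_pos":[0,0.036,0],"yaw":0,"fingers":0.35},{"delta_pos":[0,0.036,0],"yaw":0,"fingers":0.35}]}}

```text
clock: 3.55
eef_pos: [0.612, 0.0733, 0.0543]
tool_rot: [0.801, 0.599, -0.0, -0.0]
ft_force: [-0.2, -0.5, -0.4]
grip_width: 0.0299
grasp_force: 0.1
```

```bash
python3 - <<'E'
from h import *
a=grab('wrist')['image'];b=grab('side')['image'][130:270,210:350]
cv2.imwrite('pics/c1.png',np.hstack([cv2.resize(a,(400,300)),cv2.resize(b,(300,300),interpolation=2)])[:,:,::-1])
E
```

```text
(no output)
```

View pics/c1.png

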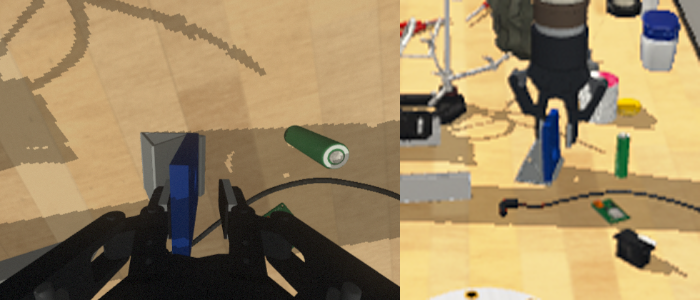

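The plate is nearly upright against the back finger, at (183,195) in the wrist half and (550,140) in the side half. I'll close fully.

{"fn": "jog_arm", "kwargs": {"deltas": [{"delta_pos":[0,0,0],"yaw":0,"fingers":0.25},{"delta_pos":[0,0,0],"yaw":0,"fingers":0.15},{"delta_pos":[0,0,0],"yaw":0,"fingers":0},{"delta_pos":[0,0,0],"yaw":0,"fingers":0},{"delta_pos":[0,0,0],"yaw":0,"fingers":0},{"delta_pos":[0,0,0],"yaw":0,"fingers":0}]}}

```text
clock: 4.25
eef_pos: [0.6088, 0.0743, 0.0541]
tool_rot: [0.801, 0.599, -0.002, -0.003]
ft_force: [-6.5, 1.6, 5.6]
grip_width: 0.0096
grasp_force: 58.9
```

{"fn": "jog_arm", "kwargs": {"deltas": [{"delta_pos":[0,0,-0.05],"yaw":0,"fingers":0},{"delta_pos":[0,0,-0.15],"yaw":0,"fingers":0},{"delta_pos":[0,0,-0.3],"yaw":0,"fingers":0},{"delta_pos":[0,0,-0.45],"yaw":0,"fingers":0},{"delta_pos":[0,0,-0.5],"yaw":0,"fingers":0},{"delta_pos":[0,0,-0.5],"yaw":0,"fingers":0}]}}

```text
clock: 4.85
eef_pos: [0.6141, 0.0736, 0.208]
tool_rot: [0.801, 0.599, 0.003, 0.002]
ft_force: [-0.1, -0.4, -1.4]
grip_width: 0.0094
grasp_force: 58.4
```

```bash
python3 - <<'E'
from h import *
c=grab('side');W=cloud(c);H=hsv(c)
m=(H[...,0]>100)&(H[...,0]<135)&(H[...,1]>90)&(W[...,2]>.1)&(W[...,2]<.26)&(np.hypot(W[...,0]-.61,W[...,1]-.075)<.07)
P=W[m];print(len(P),P.mean(0),P.min(0),P.max(0))
for z in np.arange(P[:,2].min(),P[:,2].max(),.01):
    k=P[(P[:,2]>=z)&(P[:,2]<z+.01)];print(z.round(3),len(k),k.mean(0).round(4),k[:,0].min().round(4),k[:,0].max().round(4))
# dial / slot from side+scene
for n in('scene','side'):
    c=grab(n);W=cloud(c);H=hsv(c)
    k=(W[...,2]>.057)&(W[...,2]<.066)&(H[...,2]<90)&(np.hypot(W[...,0]-.504,W[...,1]+.33)<.055)
    Q=W[k];print(n,len(Q),cv2.minAreaRect(Q[:,:2].astype(np.float32)),Q.mean(0))
    k=(W[...,2]>.037)&(W[...,2]<.047)&(np.hypot(W[...,0]-.504,W[...,1]+.33)<.112)&(W[...,1]>-.33)
    Q=W[k];A=np.c_[2*Q[:,:2],np.ones(len(Q))]
    # rim points = far in each angular bin
    th=np.degrees(np.arctan2(Q[:,1]+.328,Q[:,0]-.504));r=np.hypot(Q[:,0]-.504,Q[:,1]+.328)
    B=np.array([Q[(th>=a)&(th<a+6)][np.argmax(r[(th>=a)&(th<a+6)])] for a in range(6,174,6) if ((th>=a)&(th<a+6)).sum()>5])
    A=np.c_[2*B[:,:2],np.ones(len(B))];s=np.linalg.lstsq(A,(B[:,:2]**2).sum(1),rcond=None)[0];print(' circle',s[:2],np.sqrt(s[2]+s[0]**2+s[1]**2))
E
```

```text
185 [0.6110765  0.0559695  0.21295638] [0.60055531 0.03413973 0.16869851] [0.64141171 0.10285996 0.25801399]
0.169 22 [0.6117 0.0578 0.1736] 0.6022 0.6233
0.179 23 [0.6134 0.0624 0.1836] 0.6021 0.6265
0.189 21 [0.6121 0.0601 0.1935] 0.6018 0.6261
0.199 16 [0.6083 0.0497 0.2027] 0.6019 0.6211
0.209 19 [0.6074 0.0468 0.2131] 0.6012 0.6192
0.219 16 [0.61   0.0469 0.2237] 0.6011 0.6297
0.229 19 [0.6102 0.0479 0.2331] 0.6006 0.6298
0.239 45 [0.6113 0.0624 0.2437] 0.6006 0.6296
0.249 4 [0.6236 0.0576 0.2564] 0.6175 0.6414
scene 292 ((0.5025247931480408, -0.32762396335601807), (0.043165817856788635, 0.07659388333559036), 8.523907661437988) [ 0.50274075 -0.32970092  0.06011032]
 circle [ 0.50349984 -0.32713488] 0.10186278637490662
side 254 ((0.5041800737380981, -0.3268406093120575), (0.04116019979119301, 0.07841067761182785), 6.157445907592773) [ 0.50255718 -0.32625931  0.06151085]
 circle [ 0.504274   -0.32541842] 0.10071279930744886
```

{"fn": "jog_arm", "kwargs": {"deltas": [{"delta_pos":[-0.1,0,0],"yaw":-0.1,"fingers":0},{"delta_pos":[-0.25,0.01,0],"yaw":-0.2,"fingers":0},{"delta_pos":[-0.4,0.02,0],"yaw":-0.35,"fingers":0},{"delta_pos":[-0.55,0.02,0],"yaw":-0.45,"fingers":0},{"delta_pos":[-0.7,0.03,0],"yaw":-0.54,"fingers":0},{"delta_pos":[-0.85,0.03,0],"yaw":-0.54,"fingers":0},{"delta_pos":[-1,0.03,0],"yaw":-0.54,"fingers":0},{"delta_pos":[-1,0.03,0],"yaw":-0.54,"fingers":0}]}}

```text
clock: 5.8
eef_pos: [0.5325, -0.2217, 0.2015]
tool_rot: [0.66, 0.751, -0.002, -0.002]
ft_force: [-0.6, 0.0, -1.3]
grip_width: 0.0093
grasp_force: 58.3
```

{"fn": "jog_arm", "kwargs": {"deltas": [{"delta_pos":[-0.12,-0.05,0],"yaw":0,"fingers":0},{"delta_pos":[-0.25,-0.1,0],"yaw":0,"fingers":0},{"delta_pos":[-0.335,-0.14,0],"yaw":0,"fingers":0},{"delta_pos":[-0.335,-0.14,0],"yaw":0,"fingers":0},{"delta_pos":[-0.335,-0.14,0],"yaw":0,"fingers":0}]}}

```text
clock: 6.3
eef_pos: [0.5068, -0.3216, 0.2021]
tool_rot: [0.658, 0.753, 0.0, -0.002]
ft_force: [-0.1, 0.2, -1.8]
grip_width: 0.0088
grasp_force: 58.5
```

```bash
cat > pl.py <<'E'
from h import *
th=np.radians(7.5);e=np.array([np.cos(th),np.sin(th),0]);f=np.array([-np.sin(th),np.cos(th),0]);N=np.array([.5035,-.3268,0])
ws={}
for n in('scene','side','wrist'):
    c=grab(n);ws[n]=c;W=cloud(c);H=hsv(c)
    p=bot.get_obs()['eef_pos']
    m=(H[...,0]>100)&(H[...,0]<135)&(H[...,1]>90)&(W[...,2]>.03)&(W[...,2]<p[2]+.06)&(np.hypot(W[...,0]-p[0],W[...,1]-p[1])<.06)
    P=W[m]
    if len(P)<10: print(n,'few');continue
    s=(P-N)@e;t=(P-N)@f
    print(n,len(P),'s',np.percentile(s,[3,50,97]).round(4),'t',np.percentile(t,[3,97]).round(4),'z',np.percentile(P[:,2],[1,99]).round(4))
    lo=P[:,2]<np.percentile(P[:,2],15);hi=P[:,2]>np.percentile(P[:,2],85);print('  s low',np.percentile(s[lo],[5,50,95]).round(4),'hi',np.percentile(s[hi],[5,50,95]).round(4))
print('tcp s,t',(p-N)@e,(p-N)@f,p)
E
cat > v.py <<'E'
import sys
from pl import *
a=ws['wrist']['image'];b=ws['side']['image'][190:350,180:340];d=ws['scene']['image'][210:370,230:390]
cv2.imwrite('pics/'+sys.argv[1],np.hstack([cv2.resize(a,(360,270)),cv2.resize(b,(270,270),interpolation=2)[:, :220],cv2.resize(d,(270,270),interpolation=2)[:,:220]])[:,:,::-1])
E
python3 v.py d1.png
```

```text
scene 224 s [-0.0039 -0.0017  0.0045] t [-0.0256  0.0309] z [0.1639 0.2317]
  s low [-0.003  -0.0018  0.0001] hi [-0.0037 -0.0013  0.0053]
side 295 s [-0.0017  0.0028  0.0089] t [-0.0285  0.0237] z [0.1645 0.2562]
  s low [-0.0016  0.0017  0.0082] hi [-0.003   0.0045  0.0099]
wrist 4061 s [0.0006 0.0053 0.01  ] t [-0.0171  0.0379] z [0.1707 0.2471]
  s low [0.0003 0.0049 0.0091] hi [0.0009 0.0051 0.0101]
tcp s,t 0.005134116920258474 0.0055460590318928225 [ 0.50786629 -0.32063125  0.20335529]
```

View pics/d1.png

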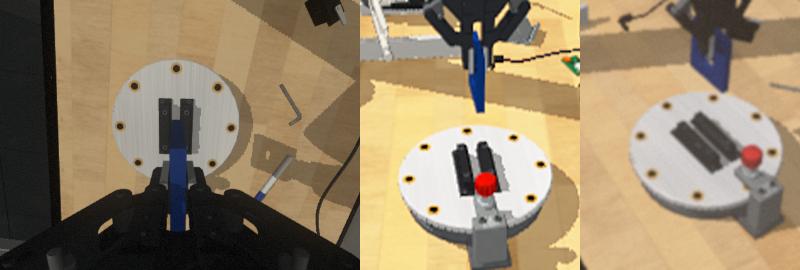

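The plate hangs upright above the slot. In the wrist view the plate is at (177,170) and the slot at (176,115), with a few mm of offset in +s. I'll correct that and go lower.

{"fn": "jog_arm", "kwargs": {"deltas": [{"delta_pos":[-0.017,-0.015,0.1],"yaw":0,"fingers":0},{"delta_pos":[-0.017,-0.015,0.2],"yaw":0,"fingers":0},{"delta_pos":[-0.017,-0.015,0.27],"yaw":0,"fingers":0},{"delta_pos":[-0.017,-0.015,0.27],"yaw":0,"fingers":0},{"delta_pos":[-0.017,-0.015,0.27],"yaw":0,"fingers":0}]}}

```text
clock: 6.95
eef_pos: [0.5044, -0.3268, 0.1235]
tool_rot: [0.657, 0.754, 0.0, -0.0]
ft_force: [0.7, -1.1, -0.2]
grip_width: 0.0092
grasp_force: 58.5
```

```bash
cat >> v.py <<'E'
for n in ws:
    c=ws[n];W=cloud(c);H=hsv(c);s=(W-N)@e;t=(W-N)@f
    k=(W[...,2]>.055)&(W[...,2]<.067)&(H[...,2]<100)&(abs(s)<.03)&(abs(t)<.045)
    q=s[k];tt=t[k];print(n,'jaw',k.sum(),'s',np.percentile(q,[1,99]).round(4) if k.sum() else '','t',np.percentile(tt,[1,99]).round(4) if k.sum() else '')
    if k.sum()>30:
        print('  hist',np.histogram(q,np.arange(-.026,.027,.002))[0])
        fl=(W[...,2]>.036)&(W[...,2]<.05)&(abs(s)<.012)&(abs(t)<.037);print('  floor',fl.sum(),np.percentile(s[fl],[2,50,98]).round(4) if fl.sum() else '')
E
python3 v.py d2.png
```

```text
scene 218 s [-0.0072 -0.005  -0.0006] t [-0.0311  0.0248] z [0.0828 0.1357]
  s low [-0.0063 -0.0051 -0.0038] hi [-0.0067 -0.0047 -0.0019]
side 288 s [-0.0044  0.0005  0.0136] t [-0.0347  0.0215] z [0.062  0.1634]
  s low [-0.0044  0.0006  0.0148] hi [-0.0028  0.0008  0.0057]
wrist 4248 s [-0.0027  0.002   0.0068] t [-0.0238  0.0312] z [0.0868 0.1751]
  s low [-0.0031  0.0013  0.0061] hi [-0.0025  0.0021  0.0088]
tcp s,t 0.0017161109353745884 -0.0015470378849797674 [ 0.50540336 -0.32810981  0.12529568]
scene jaw 248 s [-0.0217  0.0205] t [-0.0384  0.0353]
  hist [ 0  2 29 28 30 22 21 20 11  8  1  0  0  0  0  3 19 13  7  8  9  7  5  5
  0  0]
  floor 104 [-0.0034  0.0066  0.0088]
side jaw 235 s [-0.0198  0.0208] t [-0.0392  0.0366]
  hist [ 0  0  1 25 22 23 21 25 19 16  4  0  0  0  0  0  3  4  7 10 14 16 16  9
  0  0]
  floor 51 [-0.0091  0.      0.0073]
wrist jaw 3114 s [-0.0187  0.0218] t [-0.025   0.0387]
  hist [  0   0   0 126 258 252 241 239 238 193  75   0   0   0   0   0   0 101
 176 231 246 234 237 252  15   0]
  floor 373 [-0.0048  0.0018  0.0081]
```

View pics/d2.png

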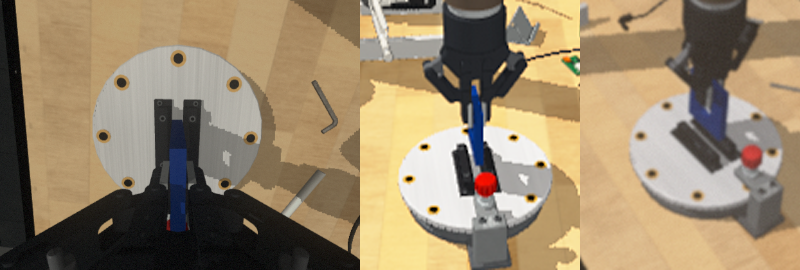

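The wrist camera puts the jaws' middle at s = 1.6 mm and the plate at 2.0 mm, so they are aligned. I'll lower it.

{"fn": "jog_arm", "kwargs": {"deltas": [{"delta_pos":[0,0,0.03],"yaw":0,"fingers":0},{"delta_pos":[0,0,0.06],"yaw":0,"fingers":0},{"delta_pos":[0,0,0.09],"yaw":0,"fingers":0},{"delta_pos":[0,0,0.11],"yaw":0,"fingers":0},{"delta_pos":[0,0,0.12],"yaw":0,"fingers":0},{"delta_pos":[0,0,0.12],"yaw":0,"fingers":0}]}}

```text
clock: 7.7
eef_pos: [0.504, -0.3276, 0.0865]
tool_rot: [0.657, 0.754, 0.0, -0.0]
ft_force: [1.5, -0.0, -1.6]
grip_width: 0.0093
grasp_force: 58.8
```

Nothing resists yet. I'll go down in 1.2 mm steps.

{"fn": "jog_arm", "kwargs": {"deltas": [{"delta_pos":[0,0,0.004],"yaw":0,"fingers":0},{"delta_pos":[0,0,0.008],"yaw":0,"fingers":0},{"delta_pos":[0,0,0.01],"yaw":0,"fingers":0},{"delta_pos":[0,0,0.01],"yaw":0,"fingers":0}]}}

```text
clock: 8.1
eef_pos: [0.5041, -0.328, 0.0853]
tool_rot: [0.657, 0.754, 0.0, 0.001]
ft_force: [-0.8, 0.7, 5.1]
grip_width: 0.0092
grasp_force: 59.7
```

```bash
python3 pl.py; python3 -c "
from workcell import bot;print(bot.get_obs()['ft_force'])"
```

```text
scene 122 s [-0.0071 -0.0049  0.0018] t [-0.0332  0.0238] z [0.0576 0.1201]
  s low [-0.0053 -0.0018  0.0023] hi [-0.006  -0.0049  0.0014]
side 226 s [-0.0053 -0.0001  0.0118] t [-0.0346  0.0196] z [0.0546 0.1368]
  s low [-0.0055 -0.0046  0.0142] hi [-0.0054  0.0008  0.0148]
wrist 4211 s [-0.0039  0.0009  0.0057] t [-0.0237  0.0312] z [0.0582 0.1395]
  s low [-0.0042  0.0006  0.0048] hi [-0.0037  0.0013  0.011 ]
tcp s,t 0.00047347754102347383 -0.0012984931696772965 [ 0.50413891 -0.32802558  0.08535031]
[-1.72462442  0.87368984  5.17777294]
```

{"fn": "jog_arm", "kwargs": {"deltas": [{"delta_pos":[0,0,0.004],"yaw":0,"fingers":0},{"delta_pos":[0,0,0.006],"yaw":0,"fingers":0},{"delta_pos":[0,0,0.006],"yaw":0,"fingers":0}]}}

```text
clock: 8.55
eef_pos: [0.5042, -0.3281, 0.0853]
tool_rot: [0.657, 0.754, 0.0, 0.001]
ft_force: [-3.8, 2.3, 14.2]
grip_width: 0.0092
grasp_force: 61.1
```

```bash
python3 - <<'E'
from pl import *
for n in('wrist','scene','side'):
    c=ws[n];W=cloud(c);H=hsv(c);s=(W-N)@e;t=(W-N)@f
    m=(H[...,0]>100)&(H[...,0]<135)&(H[...,1]>90)&(abs(s)<.009)&(abs(t)<.04)&(W[...,2]>.06)
    z=W[...,2][m];print(n,m.sum(),np.percentile(z,[50,80,90,95,99]).round(4),np.histogram(z,np.arange(.1,.15,.004))[0])
E
```

```text
scene 119 s [-0.0068 -0.0049  0.0018] t [-0.0325  0.024 ] z [0.0577 0.1179]
  s low [-0.0048 -0.0009  0.0027] hi [-0.0066 -0.005   0.001 ]
side 232 s [-0.0054  0.      0.0118] t [-0.035   0.0196] z [0.0562 0.1406]
  s low [-0.0056 -0.0048  0.0138] hi [-0.0052  0.0016  0.0345]
wrist 4233 s [-0.0038  0.001   0.0058] t [-0.0238  0.0312] z [0.0579 0.139 ]
  s low [-0.0042  0.0006  0.005 ] hi [-0.0036  0.0017  0.0139]
tcp s,t 0.0005075068373873322 -0.0013499552433285588 [ 0.50417937 -0.32807216  0.08528963]
wrist 4688 [0.1221 0.1228 0.1636 0.1729 0.1789] [  73   72   79   90  101 3232    3    9   19    4    7    4]
scene 106 [0.0718 0.0868 0.0936 0.0969 0.1208] [0 0 0 0 0 2 0 0 0 0 0 0]
side 213 [0.1094 0.1222 0.1229 0.1236 0.1445] [11  6 12  9 11 72  5  0  0  0  1  1]
```

The plate top is at 0.122 m, so it is fully home. I'll release it and rise.

{"fn": "jog_arm", "kwargs": {"deltas": [{"delta_pos":[0,0,-0.004],"yaw":0,"fingers":0},{"delta_pos":[0,0,-0.004],"yaw":0,"fingers":0.2},{"delta_pos":[0,0,-0.004],"yaw":0,"fingers":0.4},{"delta_pos":[0,0,-0.004],"yaw":0,"fingers":0.6},{"delta_pos":[0,0,-0.004],"yaw":0,"fingers":0.6},{"delta_pos":[0,0,-0.004],"yaw":0,"fingers":0.6},{"delta_pos":[0,0,-0.004],"yaw":0,"fingers":0.6},{"delta_pos":[0,0,-0.004],"yaw":0,"fingers":0.6}]}}

```text
clock: 9.5
eef_pos: [0.504, -0.3278, 0.0836]
tool_rot: [0.657, 0.754, -0.0, -0.0]
ft_force: [0.6, -0.5, 0.5]
grip_width: 0.0513
grasp_force: 0.0
```

{"fn": "jog_arm", "kwargs": {"deltas": [{"delta_pos":[0,0,-0.05],"yaw":0,"fingers":0.6},{"delta_pos":[0,0,-0.15],"yaw":0,"fingers":0.6},{"delta_pos":[0,0,-0.25],"yaw":0,"fingers":0.6},{"delta_pos":[0,0,-0.25],"yaw":0,"fingers":0.6},{"delta_pos":[0,0,-0.25],"yaw":0,"fingers":0.6}]}}

```text
clock: 10.0
eef_pos: [0.5046, -0.3281, 0.1597]
tool_rot: [0.657, 0.754, 0.0, 0.001]
ft_force: [0.3, -0.3, 0.5]
grip_width: 0.0513
grasp_force: 0.0
```

```bash
cat > k.py <<'E'
from h import *
th=np.radians(7.5);e=np.array([np.cos(th),np.sin(th),0]);f=np.array([-np.sin(th),np.cos(th),0]);N=np.array([.5035,-.3268,0])
p=np.array(bot.get_obs()['eef_pos']);print('tcp',p,(p-N)@e,(p-N)@f)
for n in('scene','side','wrist'):
    c=grab(n);W=cloud(c);H=hsv(c);s=(W-N)@e;t=(W-N)@f
    m=((H[...,0]<8)|(H[...,0]>172))&(H[...,1]>130)&(W[...,2]>.07)&(W[...,2]<.14)&(np.hypot(s,t+.088)<.03)
    if m.sum()>20:
        vv,uu=np.nonzero(m);z=W[...,2][m];r=ray(c,(uu.min()+uu.max())/2,(vv.min()+vv.max())/2,.098)-N
        print(n,'knob',m.sum(),'s',np.percentile(s[m],[2,98]).round(4),'t',np.percentile(t[m],[2,98]).round(4),'z',np.percentile(z,[2,98]).round(4),'ray',r@e,r@f)
    m=(H[...,0]>100)&(H[...,0]<135)&(H[...,1]>90)&(abs(s)<.02)&(abs(t)<.045)&(W[...,2]>.06)&(W[...,2]<.14)
    if m.sum()>20:
        top=m&(W[...,2]>.118);print(n,'plate z98',np.percentile(W[...,2][m],98).round(4),'top s',np.percentile(s[top],[3,97]).round(4),'t',np.percentile(t[top],[3,97]).round(4))
E
python3 k.py
```

```text
tcp [ 0.50456797 -0.32812638  0.15965913] 0.0008857079052951171 -0.0014544349473670814
scene knob 114 s [-0.013   0.0081] t [-0.1002 -0.0792] z [0.0951 0.1098] ray -0.00021363356768887656 -0.08609296477768807
scene plate z98 0.1229 top s [-0.0067  0.0033] t [-0.0309  0.0192]
side knob 148 s [-0.0121  0.0117] t [-0.1008 -0.0786] z [0.0918 0.11  ] ray 0.00023779164631955644 -0.08770967017060789
side plate z98 0.1239 top s [-0.0049  0.0049] t [-0.0332  0.0268]
wrist knob 1078 s [-0.0111  0.0121] t [-0.0953 -0.074 ] z [0.0921 0.1095] ray 0.0003659138399318022 -0.0872024410256601
wrist plate z98 0.1233 top s [-0.0038  0.0053] t [-0.0308  0.0299]
```

{"fn": "jog_arm", "kwargs": {"deltas": [{"delta_pos":[-0.14,-0.002,0],"yaw":0,"fingers":0.6},{"delta_pos":[-0.286,-0.002,0],"yaw":0,"fingers":0.6},{"delta_pos":[-0.286,-0.002,0],"yaw":0,"fingers":0.6},{"delta_pos":[-0.286,-0.002,0.1],"yaw":0,"fingers":0.6},{"delta_pos":[-0.286,-0.002,0.2],"yaw":0,"fingers":0.6},{"delta_pos":[-0.286,-0.002,0.26],"yaw":0,"fingers":0.6},{"delta_pos":[-0.286,-0.002,0.26],"yaw":0,"fingers":0.6},{"delta_pos":[-0.286,-0.002,0.26],"yaw":0,"fingers":0.6}]}}

```text
clock: 10.95
eef_pos: [0.5147, -0.4122, 0.08]
tool_rot: [0.657, 0.754, -0.0, -0.001]
ft_force: [-0.4, 0.1, 0.7]
grip_width: 0.0507
grasp_force: 0.0
```

{"fn": "jog_arm", "kwargs": {"deltas": [{"delta_pos":[0,0,0],"yaw":0,"fingers":0.4},{"delta_pos":[0,0,0],"yaw":0,"fingers":0.2},{"delta_pos":[0,0,0],"yaw":0,"fingers":0},{"delta_pos":[0,0,0],"yaw":0,"fingers":0},{"delta_pos":[0,0,0],"yaw":0,"fingers":0},{"delta_pos":[0,0,0],"yaw":0,"fingers":0}]}}

```text
clock: 11.55
eef_pos: [0.5153, -0.4136, 0.0827]
tool_rot: [0.657, 0.754, -0.0, 0.001]
ft_force: [-2.5, 0.1, 7.5]
grip_width: 0.0239
grasp_force: 59.0
```

{"fn": "jog_arm", "kwargs": {"deltas": [{"delta_pos":[0,0,-0.01],"yaw":0,"fingers":0},{"delta_pos":[0,0,-0.02],"yaw":0,"fingers":0},{"delta_pos":[0,0,-0.03],"yaw":0,"fingers":0},{"delta_pos":[0,0,-0.04],"yaw":0,"fingers":0},{"delta_pos":[0,0,-0.046],"yaw":0,"fingers":0},{"delta_pos":[0,0,-0.046],"yaw":0,"fingers":0}]}}

```text
clock: 12.15
eef_pos: [0.5152, -0.4135, 0.0933]
tool_rot: [0.657, 0.754, -0.0, -0.0]
ft_force: [2.0, -5.2, -11.0]
grip_width: 0.0238
grasp_force: 59.3
```

```bash
python3 k.py; python3 -c "
from workcell import bot;print(bot.get_obs()['ft_force'])"
```

```text
tcp [ 0.5152301  -0.41345037  0.09326653] 0.0003196023830280369 -0.08744014436038039
scene knob 56 s [-0.0078  0.0114] t [-0.1001 -0.0825] z [0.1084 0.1189] ray 0.012915653786255268 -0.08364232313060425
scene plate z98 0.1225 top s [-0.0058  0.0035] t [-0.0263  0.0254]
side knob 146 s [-0.0093  0.0122] t [-0.1014 -0.0776] z [0.1003 0.1209] ray 0.004177632592201958 -0.07610942863338117
[  2.15570929  -5.69609097 -11.28849758]Traceback (most recent call last):
  File "k.py", line 12, in <module>
    top=m&(W[...,2]>.118);print(n,'plate z98',np.percentile(W[...,2][m],98).round(4),'top s',np.percentile(s[top],[3,97]).round(4),'t',np.percentile(t[top],[3,97]).round(4))
                                                                                             ~~~~~~~~~~~~~^^^^^^^^^^^^^^^
    return _quantile_unchecked(
        a, q, axis, out, overwrite_input, method, keepdims, weights)
    return _ureduce(a,
                    func=_quantile_ureduce_func,
    ...<5 lines>...
                    overwrite_input=overwrite_input,
                    method=method)
    r = func(a, **kwargs)
    result = _quantile(arr,
                       quantiles=q,
    ...<2 lines>...
                       out=out,
                       weights=wgt)
    slices_having_nans = np.isnan(arr[-1, ...])
                                  ~~~^^^^^^^^^
IndexError: index -1 is out of bounds for axis 0 with size 0
```

The knob has risen about 11 mm. I'll pull on until it reaches the stop.

{"fn": "jog_arm", "kwargs": {"deltas": [{"delta_pos":[0,0,-0.006],"yaw":0,"fingers":0},{"delta_pos":[0,0,-0.012],"yaw":0,"fingers":0},{"delta_pos":[0,0,-0.014],"yaw":0,"fingers":0},{"delta_pos":[0,0,-0.014],"yaw":0,"fingers":0}]}}

```text
clock: 12.65
eef_pos: [0.5152, -0.4134, 0.0968]
tool_rot: [0.657, 0.754, -0.0, -0.0]
ft_force: [3.4, -5.6, -12.1]
grip_width: 0.0239
grasp_force: 59.5
```

{"fn": "jog_arm", "kwargs": {"deltas": [{"delta_pos":[0,0,-0.006],"yaw":0,"fingers":0},{"delta_pos":[0,0,-0.006],"yaw":0,"fingers":0},{"delta_pos":[0,0,-0.006],"yaw":0,"fingers":0}]}}

```text
clock: 12.95
eef_pos: [0.5152, -0.4134, 0.097]
tool_rot: [0.657, 0.754, -0.0, -0.001]
ft_force: [5.3, -5.9, -17.7]
grip_width: 0.024
grasp_force: 60.5
```

The stop is reached: the TCP is 14.3 mm above the grip height and only the force still rises. I'll hold and check.

{"fn": "jog_arm", "kwargs": {"deltas": [{"delta_pos":[0,0,0],"yaw":0,"fingers":0},{"delta_pos":[0,0,0],"yaw":0,"fingers":0},{"delta_pos":[0,0,0],"yaw":0,"fingers":0},{"delta_pos":[0,0,0],"yaw":0,"fingers":0},{"delta_pos":[0,0,0],"yaw":0,"fingers":0},{"delta_pos":[0,0,0],"yaw":0,"fingers":0},{"delta_pos":[0,0,0],"yaw":0,"fingers":0}]}}

```text
clock: 13.65
eef_pos: [0.5152, -0.4134, 0.097]
tool_rot: [0.657, 0.754, -0.0, -0.001]
ft_force: [5.2, -7.9, -17.9]
grip_width: 0.0239
grasp_force: 60.5
```

```bash
python3 k.py 2>&1 | grep -v -i -E 'file|\^|~'; python3 -c "
from workcell import bot;o=bot.get_obs();print(o['ft_force'],o['eef_pos']);print(bot.job_done())"
```

```text
tcp [ 0.51516961 -0.41340345  0.096981  ] 0.00026575979978704997 -0.08738573279166006
scene knob 56 s [-0.0072  0.0112] t [-0.1003 -0.0826] z [0.1108 0.1237] ray 0.016534602817849457 -0.08109093852639317
scene plate z98 0.1227 top s [-0.0067  0.0031] t [-0.0249  0.0257]
side knob 141 s [-0.0093  0.012 ] t [-0.1013 -0.0774] z [0.1059 0.1245] ray 0.0041479892755297695 -0.06986346837594459
side plate z98 0.1167 top s [0.0046 0.0046] t [-0.0344 -0.0344]
wrist knob 2820 s [-0.0103  0.012 ] t [-0.0959 -0.0741] z [0.1074 0.1236] ray 0.0013825699098712321 -0.09674076485398234
wrist plate z98 0.1235 top s [-0.0037  0.0057] t [-0.0307  0.0213]
[  5.8330278   -7.68021335 -18.15862195] [ 0.51514829 -0.41340945  0.0969704 ]
the job is handed in; nothing more can be done
None
```

Job handed in at about 14 s: the plate stands fully down and upright mid-slot, released while the table was locked, and the knob is held about 14 mm up at its stop; the hand-in returned no verdict, and I did not re-measure the dial, cell, servo or reel at the end.

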